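# Set the hold-down on an edge jig

### The job

Take the flat plywood panel that leans on the two-dowel drying rest, stand it upright on its long thin edge in the jig's channel, and slide it along under the hold-down until it touches the end stop. Then turn the knurled thumbscrew clockwise until its foot seats firmly on the panel, back it off a quarter turn so the panel can just slide, and keep hold of the thumbscrew there, still gripping it, so that the locknut can be tightened. Leave the other tools and materials on the bench where they are.

Things in the scene. Friction and masses are not known exactly. Their poses are not given: they have to be found in the camera images.
- panel: loose plywood panel, 161 x 220 x 14 mm, about 0.3 kg. Origin: centre of one large face; x along the 161 mm side, y along the 220 mm side, z through the thickness (the panel lies on the +z side of the origin). At the start it leans on the drying rest with a 220 mm edge down, 30 degrees from upright, x pointing up the slope, the origin's face against the dowels
- panel_mid (a point): the very centre of the panel (7 mm inside the origin's face)
- rest: drying rest, fixed: wooden base 210 (x) x 140 (y) x 18 mm, a 12 mm high toe cleat, and two 14 mm dowels at x = +-80 mm that slant up toward +y, 30 degrees from upright. Origin: centre of the underside; z up. The panel's long side runs along x. The dowels end about 26 mm below the panel's top edge, which is free to be gripped at that slant between the dowels
- jig: edge-working jig, fixed to the bench: plywood base 320 (x) x 170 (y) x 18 mm. Origin: underside of the base, below the middle of the channel's width; z up. The channel for the panel runs along x at y = 0: on its -y side the fence (20 mm thick, 90 mm high above the channel floor), on its +y side the guide (20 mm thick, 60 mm high)
- channel_stop (a point): point on the channel floor, mid-width, at the face of the end stop (55 mm high); axes as the jig's, 18 mm above the bench. The channel is 16.5 mm wide with 6 mm bevels along its top edges and runs 280 mm from here to -x, open at that end. A panel fully home has its centre 110 mm to -x of this point and 80.5 mm above it
- spindle: hold-down screw with all it carries: round steel foot 24 mm in diameter (it does not turn), screw and knurled head. Origin: centre of the foot's underside, 35 mm to -x of the end stop, over the middle of the channel. It rises 8 mm per turn. Seated, it presses on the top edge of a panel in the channel, 179 mm above the bench
- thumbscrew_head (a point): centre of the thumbscrew's round knurled steel head, 36 mm in diameter, 25 mm high (12.5 mm above and below this point), axis vertical; grip it from above at any angle. Seated, it lies 255 mm above the bench and its underside is 24 mm above the arm's boss; a thin neck with a locknut 19 mm wide is below. It turns with about 0.05 N m
- thumbscrew (a joint): angle of the thumbscrew in rad: 0 = seated, a hard stop in the clockwise direction (seen from above) where the foot bears on the panel; grows as it is unscrewed counterclockwise, up to 5.0; starts between 2.0 and 3.2. pi/2 is a quarter turn back
- sanding_block: bystander: wooden sanding block, 68 x 115 x 31 mm, on the bench
- try_square: bystander: try square, 100 x 204 x 19 mm
- tape_measure: bystander: tape measure, 69 mm high
- pencil: bystander: pencil, 171 mm long
- hold_down_arm (a point): middle of the underside of the steel arm that carries the thumbscrew over the channel, 35 mm to -x of the end stop, 201 mm above the bench; the arm is 34 mm wide along x, the boss on it tops out at 219 mm. The panel cannot be lowered through it: lower it into the channel to -x of the arm (leading end at least 35 mm before this point), then slide it along +x beneath
- marking_gauge: bystander: wooden marking gauge, 60 x 220 x 73 mm

How it is judged (in metres and radians):
On the way, in this order (a step that is already met when the one before it is completed fails the run):
1. the panel stands on its long edge in the channel, against the end stop under the hold-down (angle between the x axis of panel and the z axis of jig, either way round below 0.1 rad and x of panel_mid in the frame of channel_stop above -0.122 m and z of panel_mid in the frame of channel_stop below 0.085 m and y of panel_mid in the frame of channel_stop between -0.008 and 0.008 m and contact force between the fingers and panel below 0.2 N), for 0.2 s.
2. the thumbscrew is seated, its foot bearing on the panel (value of joint thumbscrew below 0.08 rad and contact force between spindle and panel above 1 N), for 0.2 s.
At the end, for the whole second after the job is handed in: the thumbscrew, having been seated on the panel, is backed off a quarter turn (within 20 degrees), still, and still gripped by the fingers; the panel stands upright (within 0.1 rad) on its long edge on the channel floor, within 12 mm of the end stop, free of the foot (value of joint thumbscrew between 1.22 and 1.92 rad and velocity of joint thumbscrew between -0.1 and 0.1 rad/s and contact force between the fingers and spindle above 3 N and contact force between spindle and panel below 0.2 N and angle between the x axis of panel and the z axis of jig, either way round below 0.1 rad and x of panel_mid in the frame of channel_stop above -0.122 m and z of panel_mid in the frame of channel_stop below 0.085 m and y of panel_mid in the frame of channel_stop between -0.008 and 0.008 m); the arm keeps its last pose, push and grip.
It fails at once if a bystander is shoved more than 30 mm (distance of any of sanding_block, marking_gauge, try_square, tape_measure, pencil from where it was at the start of the episode above 0.03 m).
It also fails if it takes over 61 s, if anything falls off the work surface, if the arm or the gripper's body presses on something with over 40 N, if the wrist force passes 120 N, or if a joint passes its speed limit or range.

### The arm

A 6-joint arm with a two-finger parallel gripper is mounted at the origin on a cart in front of the work surface, level with it; the furniture and walls round the work are solid. World frame = base frame: x ahead of the robot, y to its left, z up, the work surface at z = 0. Lengths are in m, angles in degrees, forces in N, time in s.
With the tool pointing down it reaches from about 0.275 to 0.85 m from the base axis. Payload 19 kg.
Tool frame: the origin (TCP) lies at the very end of the fingers, on their centre line; the grasp point (between the pads) lies 19 mm behind it (r.grasp_offset is the distance from the TCP to the grasp point, in m); z points along the fingers, y is the line along which they close (so a half turn about z gives the same grasp; the last joint's range is limited). The gripper opens to 85 mm and grips with 20 to 120 N. Pads are 22 mm wide; open, the fingers measure 114 mm over their backs; the gripper's body (76 mm by 85 mm) begins 54 mm behind the grasp point. The pads swing forward as they close: fully open they stand 13 mm farther back than shut.
Start: joints at [62.968, 8.623, 82.357, -0, 89.026, -7.678], TCP at [0.191, 0.542, 0.231] pointing down, gripper open.
Joint ranges: [-160.23, 160.23], [-39.13, 120.54], [6.94, 153.29], [-79.49, 259.48], [9.18, 160.14], [-161.06, 161.06]. Speed limits (degrees/s): [108.29, 108.29, 127.2, 172.46, 172.46, 172.46].

### API

Orientations are given as a 3x3 rotation matrix whose columns are the frame's x, y, z axes.
In Python, from rig import r, vision gives the robot as it stands.
- The arm moves only by the tool jog_arm, never from a script. Its argument "plan" is a list of rows, each a list of 2 entries, a list of its own where there are three numbers: the shift along the tool's x, y, z scaled (see below), then the turn about the tool's z scaled (see below). In form: [[[tx, ty, tz], spin], ...]. A call has 1 to 12 rows; each row shifts and turns the commanded pose from where the row before left it, along the tool's axes as they then stand; what a row does not reach is not made up. The controller multiplies each number of a shift by 25 mm and each number of a turn by 8 degrees. A row lasts 1/8 s, in which the tool goes at most 62.5 mm and 10.7 degrees, less where a joint would pass 70% of its speed; a pose out of reach is approached as far as the arm can. A call with a number of a shift or a turn outside -1 to 1 is refused whole. A call with a gripper value outside its range is refused whole. "claw" is the opening, from 0 (shut) to 1 (fully open), set as the call begins (left out, the last holds). The fingers move at their own pace and stop on an object; "squeeze" is the grip in N (left out, the last holds). Time passes only in rows, so rows that do not move let the fingers close. It gives the time, the measured TCP pose, the force, the opening and the grip force at its end, in the units of the state.
- r.get_obs(): the state, without advancing time (a new reading comes with each control period).
- vision.camera(name): name is "scene" or "top"; returns the picture (420x560x3 uint8, red, green, blue); there is no depth.
- vision.camera_params(name): a dict with "camera_matrix" (3x3 intrinsics, pixels), "D" ([k1, k2, p1, p2, k3] as OpenCV has them; the pictures are not rectified), "xyz" and "orientation" of the camera in the world. Camera axes: x right, y up, looking along -z (the intrinsics and any distortion apply to the point x, -y, -z); pixel columns grow to the right and rows downward; lengths in m; the calibration is good to about 2 mm. A picture is of the moment at which its call begins. camera_params takes no time and is no camera call.
- r.finish_job(): hands the job in; it is judged then, once.
The state is a dict: "time_s": time; "q": joint angles; "qvel": joint speeds; "joint_torque": joint torques, N m; "position": TCP position; "eef_rot": TCP orientation; "force": force on the tool from outside, world axes, zero at the start; "wrist_torque": the same for the moment, N m; "gripper_width": opening from 0.0 (shut) to 1.0 (fully open); "grip_force": force on a finger pad.
Only numpy, scipy, OpenCV 4.12 (cv2) and the standard library are available. Lean on these libraries where they do the work, as an engineer would, in place of code of your own. Each camera call takes 0.05 s, during which the arm holds its last target. There are 200 camera calls.

## Working session

There is one attempt and no reset: what is moved stays moved. The work goes in short steps, Python scripts to look and compute and a tool call to move; the robot and the scene stay as the last step left them, time stands still between calls to the robot, and variables do not carry over. Pictures are saved under pics/ and viewed, at most 10 in all, crops included, and the job is handed in when it is done.

Besides the shell and the picture viewer there is one more tool, called after "Request:" as name(argument=value, ...), one argument or row to a line, values as JSON. jog_arm: Moves the arm, as the interface text tells. Shifts and turns lie within -1 to 1; 1 stands for 25 mm of shift or 8 degrees of turn. Its arguments: {"type":"object","properties":{"plan":{"type":"array","items":{"type":"array"}},"claw":{"type":"number"},"squeeze":{"type":"number"}},"required":["plan"]}

```bash
mkdir -p pics; python3 - <<'E'
from rig import r, vision
import cv2,numpy as np
for n in("scene","top"):
    cv2.imwrite(f"pics/{n}0.png",vision.camera(n)[:,:,::-1]); p=vision.camera_params(n); print(n,{k:np.round(v,4).tolist() for k,v in p.items()})
o=r.get_obs(); print(o['position'],np.round(o['eef_rot'],3),o['time_s'],r.grasp_offset)
E
```

```text
scene {'camera_matrix': [[459.8877, 0.0, 272.3473], [0.0, 459.8877, 210.1937], [0.0, 0.0, 1.0]], 'D': [-0.1487, 0.0, 0.0, 0.0, 0.0], 'xyz': [-0.0907, 1.113, 1.0991], 'orientation': [[-0.846, 0.3261, -0.4218], [-0.533, -0.4996, 0.6829], [0.012, 0.8026, 0.5964]]}
top {'camera_matrix': [[499.717, 0.0, 272.1363], [0.0, 499.717, 204.4525], [0.0, 0.0, 1.0]], 'D': [-0.1024, 0.0, 0.0, 0.0, 0.0], 'xyz': [0.4907, 0.0507, 1.8712], 'orientation': [[-0.0228, 0.9985, -0.0494], [-0.9997, -0.0221, 0.0129], [0.0117, 0.0497, 0.9987]]}
[0.19049083 0.54229777 0.23079548] [[-0.943  0.331 -0.   ]
 [ 0.331  0.943 -0.001]
 [ 0.    -0.001 -1.   ]] 0.1 0.0187
```

View pics/scene0.png

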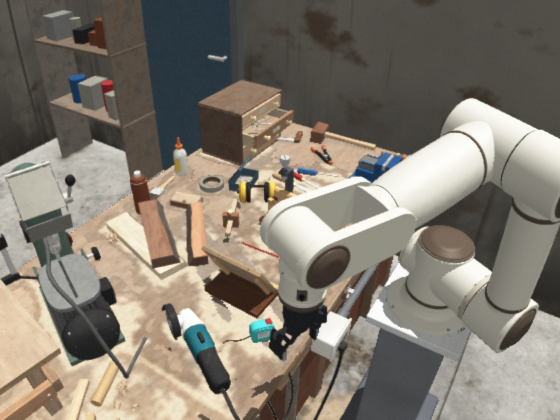

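View pics/top0.png

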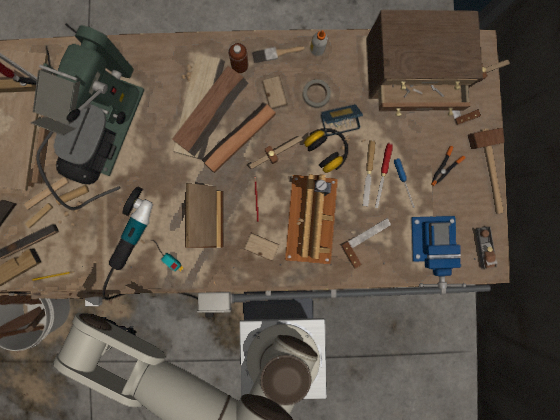

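The top view shows the rest with the panel near pixel (204,215) and the jig near (312,218), with the thumbscrew at (321,185). In the scene view the arm hides the jig. I'll enlarge the top view around both.

```bash
python3 - <<'E'
import cv2
a=cv2.imread("pics/top0.png")[165:275,175:345]
b=cv2.imread("pics/scene0.png")[235:325,190:300]
cv2.imwrite("pics/topc.png",cv2.resize(a,None,fx=4.7,fy=4.7,interpolation=cv2.INTER_CUBIC))
cv2.imwrite("pics/scc.png",cv2.resize(b,None,fx=6,fy=6,interpolation=cv2.INTER_CUBIC))
E
```

```text
(no output)
```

View pics/topc.png

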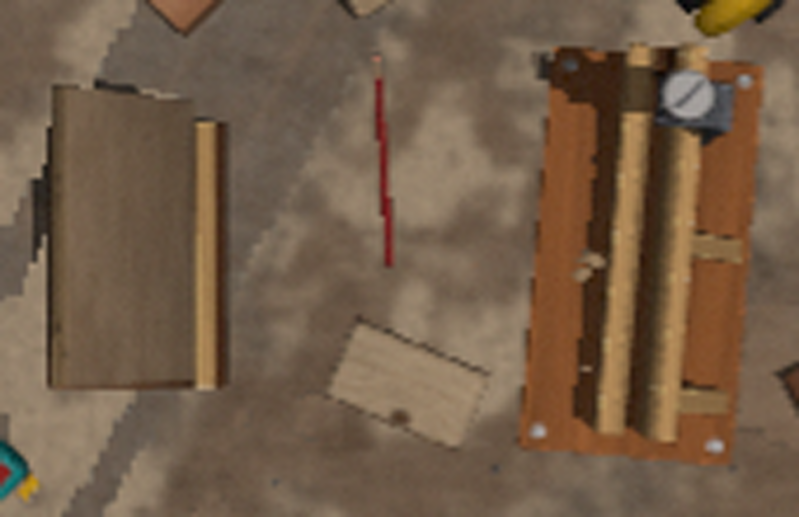

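View pics/scc.png

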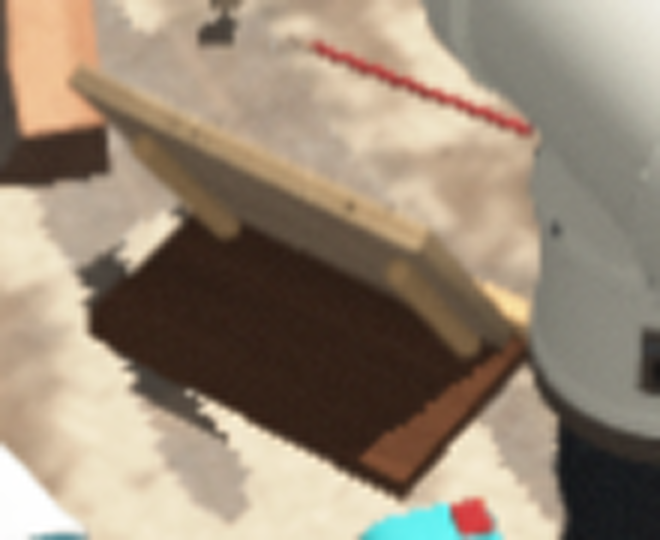

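The crops show the panel's top edge running down the left side, crop x≈50 from y≈87 to 387, with the cleat on the right. The jig's fence and guide tops are the pale strips, and the round head is at about (688,95). The tool can't tilt, so I'll straddle the panel's top edge with open fingers, swing it upright against the cleat, and then close. First I'll cast those pixels to get positions.

```bash
cat >h.py <<'E'
from rig import r, vision
import cv2,numpy as np
def cast(n,uv,z):
    p=vision.camera_params(n); K=np.array(p['camera_matrix']);D=np.array(p['D'])
    x=cv2.undistortPoints(np.array(uv,float).reshape(-1,1,2),K,D)[:,0]
    d=np.c_[x[:,0],-x[:,1],-np.ones(len(x))]@np.array(p['orientation']).T
    c=np.array(p['xyz']); return c+d*((z-c[2])/d[:,2])[:,None]
def topc(uv): return (np.array(uv,float)+.5)/4.7+[175,165]-.5
def scc(uv): return (np.array(uv,float)+.5)/6+[190,235]-.5
E
python3 - <<'E'
from h import *
np.set_printoptions(precision=4,suppress=True)
print("panel top +y edge",cast("top",topc([(53,88),(50,387)]),.1575))
print("scene top corners: outer?",cast("scene",scc([(72,75),(418,247)]),.1575), cast("scene",scc([(90,65),(430,232)]),.1645))
print("head top",cast("top",topc([(688,95)]),.275))
print("base",cast("top",topc([(555,45),(763,63),(735,465),(520,445)]),.018))
print("guide top L/R far/near",cast("top",topc([(624,112),(647,112),(597,432),(623,434)]),.078))
print("fence",cast("top",topc([(680,140),(700,140),(640,440),(677,440)]),.108))
o=r.get_obs();print(np.degrees(np.arctan2(*o['eef_rot'][[1,0],1])))
E
```

```text
panel top +y edge [[0.6548 0.3241 0.1575]
 [0.4363 0.3296 0.1575]]
scene top corners: outer? [[0.6568 0.3172 0.1575]
 [0.4377 0.324  0.1575]] [[0.6484 0.3119 0.1645]
 [0.4346 0.3182 0.1645]]
head top [[ 0.6292 -0.1282  0.275 ]]
base [[ 0.6936 -0.0523  0.018 ]
 [ 0.6758 -0.2175  0.018 ]
 [ 0.3582 -0.1863  0.018 ]
 [ 0.3782 -0.017   0.018 ]]
guide top L/R far/near [[ 0.6343 -0.1007  0.078 ]
 [ 0.6339 -0.1183  0.078 ]
 [ 0.3903 -0.0737  0.078 ]
 [ 0.3883 -0.0936  0.078 ]]
fence [[ 0.6098 -0.1399  0.108 ]
 [ 0.6095 -0.155   0.108 ]
 [ 0.3852 -0.1038  0.108 ]
 [ 0.3845 -0.1316  0.108 ]]
70.64534271453273
```

Request:
jog_arm(
  plan=[
    [[0,0,0],-0.75],
    [[0,0,0],-0.75],
    [[0,0,0],-0.75],
    [[-1,-0.65,0],0],
    [[-1,-0.65,0],0],
    [[-1,-0.65,0],0],
    [[-1,-0.65,0],0],
    [[-1,-0.65,0],0],
    [[-1,-0.65,0],0],
    [[-1,-0.65,0],0],
    [[-1,-0.65,0],0],
  ],
  claw=0.7,
)

```text
time_s: 1.48
position: [0.3881, 0.4071, 0.231]
eef_rot: [[-1.0, 0.024, -0.0], [0.024, 1.0, -0.0], [0.0, -0.0, -1.0]]
force: [0.1, 0.0, -0.2]
gripper_width: 0.699
grip_force: 0.0
```

Request:
jog_arm(
  plan=[
    [[-0.95,-0.6,0],0],
    [[-0.95,-0.6,0],0],
    [[-0.95,-0.6,0],0],
    [[-0.95,-0.6,0],0],
    [[-0.95,-0.6,0],0],
    [[-0.95,-0.6,0.4],0],
    [[0,0,0],0],
  ],
)

```text
time_s: 2.35
position: [0.5286, 0.3132, 0.2198]
eef_rot: [[-1.0, 0.026, -0.002], [0.026, 1.0, -0.001], [0.002, -0.001, -1.0]]
force: [0.1, -0.7, -0.5]
gripper_width: 0.699
grip_force: 0.0
```

```bash
python3 - <<'E'
from h import *
cv2.imwrite("pics/s1.png",cv2.resize(vision.camera("scene")[120:330,150:430,::-1],None,fx=2.8,fy=2.8,interpolation=cv2.INTER_CUBIC))
E
```

```text
(no output)
```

View pics/s1.png

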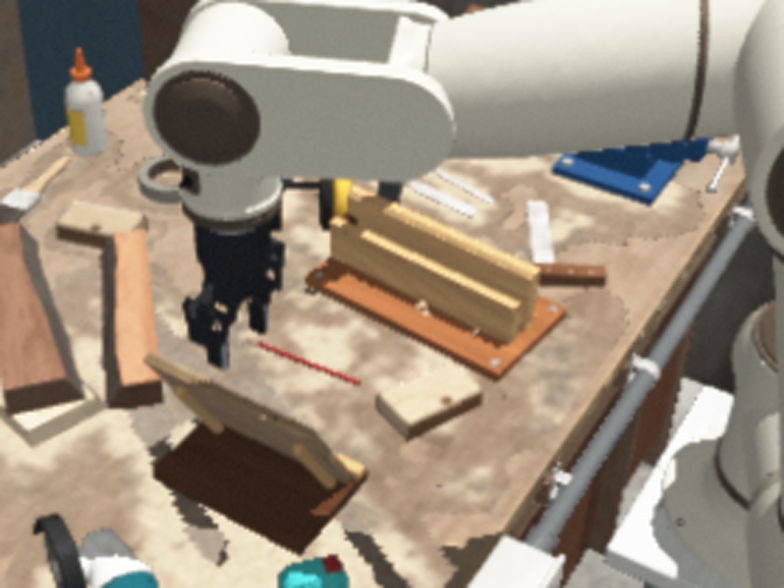

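The picture shows the open gripper above the middle of the panel's top edge, with fingers at about crop (210,340) and (265,320). The jig is now unobstructed. Next I'll go down astride the edge and swing the panel upright.

Request:
jog_arm(
  plan=[
    [[0,0,0.8],0],
    [[0,0,0.8],0],
    [[0,0,0.8],0],
    [[0,0,0.8],0],
    [[0,0,0],0],
  ],
)

```text
time_s: 3.02
position: [0.5266, 0.3148, 0.1403]
eef_rot: [[-1.0, 0.023, -0.002], [0.023, 1.0, -0.001], [0.002, -0.001, -1.0]]
force: [0.4, -0.3, 0.2]
gripper_width: 0.699
grip_force: 0.0
```

```bash
python3 - <<'E'
from h import *
np.set_printoptions(precision=4,suppress=True)
f=lambda u:(np.array(u,float)+.5)/2.8+[150,120]-.5
print("guide outer far,near",cast("scene",f([(365,236),(513,307)]),.078))
print("guide inner near",cast("scene",f([(522,297)]),.078))
print("fence near top",cast("scene",f([(533,272)]),.108))
print("base left far,near;right near",cast("scene",f([(307,287),(499,374),(565,310)]),.018))
E
```

```text
guide outer far,near [[ 0.6281 -0.1056  0.078 ]
 [ 0.3911 -0.0773  0.078 ]]
guide inner near [[ 0.3904 -0.102   0.078 ]]
fence near top [[ 0.3869 -0.1203  0.108 ]]
base left far,near;right near [[ 0.6746 -0.033   0.018 ]
 [ 0.3747 -0.0168  0.018 ]
 [ 0.3576 -0.1796  0.018 ]]
```

Request:
jog_arm(
  plan=[
    [[0,-0.4,0],0],
    [[0,-0.5,0],0],
    [[0,-0.5,0],0],
    [[0,0,0],0],
  ],
  claw=0.5,
)

```text
time_s: 3.52
position: [0.5271, 0.2783, 0.1417]
eef_rot: [[-1.0, 0.025, 0.0], [0.025, 1.0, -0.0], [-0.0, -0.0, -1.0]]
force: [0.4, 0.8, -0.1]
gripper_width: 0.499
grip_force: 0.1
```

Request:
jog_arm(
  plan=[
    [[0,-0.4,-0.06],0],
    [[0,-0.4,-0.06],0],
    [[0,-0.3,-0.06],0],
    [[0,-0.3,0],0],
    [[0,0,0],0],
  ],
  claw=0.38,
)

```text
time_s: 4.15
position: [0.5261, 0.2439, 0.1457]
eef_rot: [[-1.0, 0.024, -0.0], [0.024, 1.0, -0.0], [0.0, -0.0, -1.0]]
force: [0.3, 0.4, 0.7]
gripper_width: 0.379
grip_force: 0.0
```

Request:
jog_arm(
  plan=[
    [[0,-0.2,0],0],
    [[0,0,0],0],
    [[0,0,0],0],
    [[0,0,0],0],
    [[0,0,0],0],
  ],
  claw=0,
  squeeze=50,
)

```text
time_s: 4.78
position: [0.526, 0.2401, 0.1457]
eef_rot: [[-1.0, 0.023, 0.0], [0.023, 1.0, 0.001], [-0.0, 0.001, -1.0]]
force: [0.2, 4.1, -1.6]
gripper_width: 0.164
grip_force: 48.6
```

Request:
jog_arm(
  plan=[
    [[0,0,-0.4],0],
    [[0,0,-0.9],0],
    [[0,0,-1],0],
    [[0,0,-1],0],
    [[0,0,-1],0],
    [[0,0,-0.9],0],
    [[0,0,0],0],
  ],
)

```text
time_s: 5.65
position: [0.5263, 0.2396, 0.2767]
eef_rot: [[-1.0, 0.023, 0.002], [0.023, 1.0, 0.0], [-0.002, 0.0, -1.0]]
force: [-0.2, 0.2, -4.1]
gripper_width: 0.164
grip_force: 49.3
```

```bash
python3 - <<'E'
from h import *
cv2.imwrite("pics/s2.png",cv2.resize(vision.camera("scene")[100:330,130:430,::-1],None,fx=2.6,fy=2.6,interpolation=cv2.INTER_CUBIC))
E
```

```text
(no output)
```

View pics/s2.png

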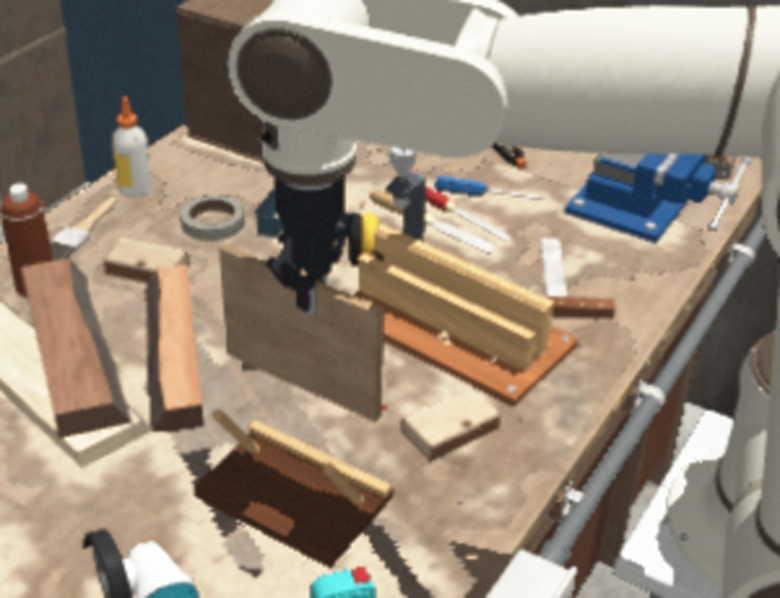

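The panel hangs upright in the gripper, with top corners at about crop (221,248) and (384,305). The thumbscrew head is visible at (403,155).

```bash
python3 - <<'E'
from h import *
np.set_printoptions(precision=4,suppress=True)
f=lambda u:(np.array(u,float)+.5)/2.6+[130,100]-.5
print("panel top far,near",cast("scene",f([(221,248),(384,304)]),.310))
print("panel bottom far,near",cast("scene",f([(229,353),(381,419)]),.149))
print("head top",cast("scene",f([(403,153)]),.271))
print("guide outer far,near",cast("scene",f([(391,268),(531,334)]),.078))
print("fence outer near top",cast("scene",f([(551,302)]),.108))
I=vision.camera("top")
cv2.imwrite("pics/t2.png",cv2.resize(I[165:275,175:345,::-1],None,fx=4.7,fy=4.7,interpolation=cv2.INTER_CUBIC))
E
```

```text
panel top far,near [[0.6534 0.2398 0.31  ]
 [0.4392 0.2274 0.31  ]]
panel bottom far,near [[0.6558 0.237  0.149 ]
 [0.4346 0.2358 0.149 ]]
head top [[ 0.6227 -0.1207  0.271 ]]
guide outer far,near [[ 0.632  -0.1124  0.078 ]
 [ 0.3909 -0.0853  0.078 ]]
fence outer near top [[ 0.3846 -0.1286  0.108 ]]
```

Request:
jog_arm(
  plan=[
    [[0.5,-0.5,0],0.1],
    [[0.5,-1,0],0.1],
    [[0.5,-1,0],0.1],
    [[0.4,-1,0],0.1],
    [[0.2,-1,0],0.1],
    [[0,-1,0],0.1],
    [[0,-1,0],0],
    [[0,-1,0],0],
    [[0,-1,0],0],
    [[0,-1,0],0],
    [[0,-1,0],0],
    [[0,-1,0],0],
  ],
)

```text
time_s: 7.25
position: [0.4484, -0.0451, 0.2744]
eef_rot: [[-0.994, 0.107, -0.002], [0.107, 0.994, 0.0], [0.002, 0.0, -1.0]]
force: [0.8, -0.3, -3.7]
gripper_width: 0.164
grip_force: 49.3
```

Request:
jog_arm(
  plan=[
    [[0,-1,0],0],
    [[0,-0.7,0],0],
    [[0,-0.3,0],0],
    [[0,0,0],0],
    [[0,0,0],0],
  ],
)

```text
time_s: 7.88
position: [0.4437, -0.0936, 0.2756]
eef_rot: [[-0.994, 0.107, -0.0], [0.107, 0.994, 0.0], [0.0, 0.0, -1.0]]
force: [0.8, 0.3, -3.1]
gripper_width: 0.161
grip_force: 49.3
```

```bash
python3 - <<'E'
from h import *
for n,(y,x) in dict(top=(165,245),scene=(100,200)).items():
    I=vision.camera(n)[:,:,::-1]; cv2.imwrite(f"pics/raw_{n}3.png",I)
    w,h,s=(130,110,5) if n=="top" else (240,170,3.3)
    cv2.imwrite(f"pics/{n}3.png",cv2.resize(I[y:y+h,x:x+w],None,fx=s,fy=s,interpolation=cv2.INTER_CUBIC))
E
```

```text
(no output)
```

View pics/scene3.png

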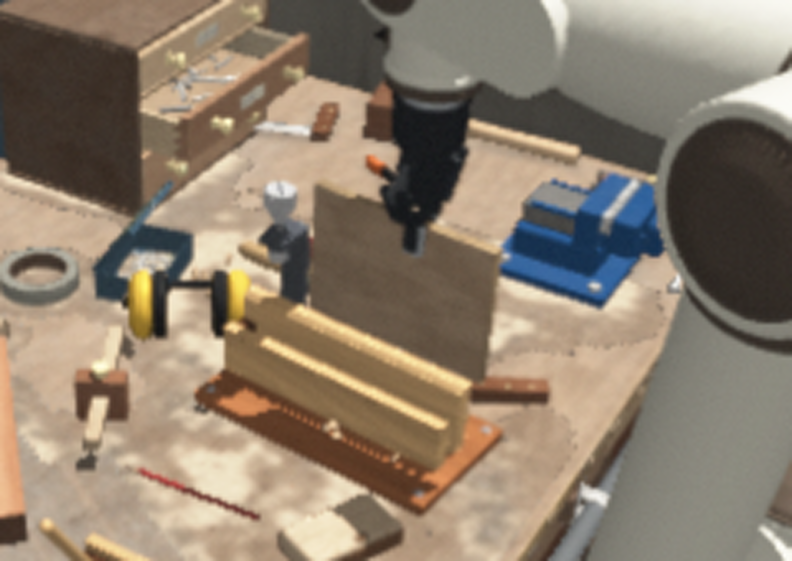

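The panel is above and behind the jig. The guide's near end is at about crop (432–449,430) and the fence's near top corner at (470,385). I'll refine the channel line from averaged profiles across the jig in the first top picture.

```bash
cat >>h.py <<'E'
def proj(n,P):
    p=vision.camera_params(n); R=np.array(p['orientation']); q=(np.array(P,float)-p['xyz'])@R*[1,-1,-1]
    return cv2.projectPoints(q.reshape(-1,1,3),np.zeros(3),np.zeros(3),np.array(p['camera_matrix']),np.array(p['D']))[0][:,0]
E
python3 - <<'E'
from h import *
def prof(n,im,z,lo,hi,off,a=np.radians(-6.2)):
    I=cv2.imread(im)
    e=np.array([np.cos(a),np.sin(a)]); nn=np.array([-e[1],e[0]]); o=np.array([.39,-.104])
    s=np.linspace(lo,hi,60)
    for d in off:
        P=[[*(o+e*t+nn*d),z] for t in s]; uv=proj(n,P).astype(np.float32)
        v=cv2.remap(I,uv[:,0].copy(),uv[:,1].copy(),cv2.INTER_LINEAR).reshape(-1,3)
        yield int(d*1000),*[tuple(int(k) for k in h.mean(0)[[2,0]]) for h in np.array_split(v,2)]
print("top z78");[print(x) for x in prof("top","pics/top0.png",.078,.02,.2,np.arange(-.016,.041,.002))]
print("top z108");[print(x) for x in prof("top","pics/top0.png",.108,.02,.2,np.arange(-.042,.005,.002))]
E
```

```text
top z78
(-16, (147, 74), (143, 71))
(-14, (129, 65), (125, 62))
(-12, (113, 56), (109, 54))
(-10, (99, 49), (95, 47))
(-8, (85, 42), (81, 40))
(-6, (71, 34), (68, 33))
(-4, (62, 29), (60, 28))
(-2, (60, 26), (58, 24))
(0, (59, 23), (58, 22))
(2, (59, 21), (58, 19))
(4, (59, 19), (58, 18))
(5, (60, 19), (60, 20))
(8, (72, 27), (75, 29))
(10, (98, 43), (100, 45))
(12, (124, 59), (122, 58))
(13, (141, 69), (139, 68))
(16, (155, 77), (155, 77))
(18, (164, 82), (165, 82))
(20, (169, 84), (171, 85))
(22, (172, 86), (173, 86))
(24, (174, 86), (173, 86))
(26, (171, 86), (169, 85))
(27, (155, 78), (149, 76))
(30, (125, 63), (119, 60))
(32, (93, 45), (88, 42))
(34, (69, 29), (67, 29))
(36, (63, 23), (64, 25))
(38, (65, 23), (68, 26))
(40, (67, 23), (71, 28))
top z108
(-42, (129, 47), (128, 47))
(-40, (129, 46), (128, 47))
(-38, (128, 46), (127, 47))
(-36, (127, 46), (124, 46))
(-33, (124, 45), (119, 43))
(-31, (122, 45), (118, 43))
(-29, (121, 45), (120, 45))
(-27, (129, 52), (134, 57))
(-25, (146, 66), (152, 72))
(-23, (161, 78), (165, 81))
(-21, (170, 84), (173, 86))
(-19, (174, 86), (174, 87))
(-17, (174, 87), (173, 86))
(-15, (169, 85), (168, 84))
(-13, (156, 78), (152, 76))
(-11, (138, 69), (135, 67))
(-9, (121, 60), (117, 58))
(-7, (106, 53), (101, 50))
(-5, (91, 45), (87, 43))
(-3, (77, 38), (73, 36))
(-1, (65, 31), (63, 30))
(0, (60, 27), (58, 25))
(2, (60, 25), (58, 23))
(4, (60, 22), (58, 20))
```

```bash
python3 - <<'E'
from h import *
I=cv2.imread("pics/raw_scene3.png"); 
a=np.radians(-6.2);e=np.array([np.cos(a),np.sin(a)]); nn=np.array([-e[1],e[0]]); o=np.array([.39,-.104])
for z in(.078,.108):
  print("scene z",z)
  for d in np.arange(-.042,.041,.003):
    P=[[*(o+e*t+nn*d),z] for t in np.linspace(.02,.18,60)]; uv=proj("scene",P).astype(np.float32)
    v=cv2.remap(I,uv[:,0].copy(),uv[:,1].copy(),cv2.INTER_LINEAR).reshape(-1,3)
    print(round(d*1000),[tuple(int(k) for k in h.mean(0)[[2,0]]) for h in np.array_split(v,2)])
E
```

```text
scene z 0.078
-42 [(208, 118), (203, 114)]
-39 [(195, 110), (189, 106)]
-36 [(176, 98), (170, 94)]
-33 [(155, 85), (149, 82)]
-30 [(142, 78), (137, 76)]
-27 [(136, 75), (134, 74)]
-24 [(134, 74), (133, 73)]
-21 [(133, 73), (132, 73)]
-18 [(133, 73), (131, 72)]
-15 [(133, 73), (129, 71)]
-12 [(134, 74), (128, 70)]
-9 [(134, 74), (128, 70)]
-6 [(133, 73), (128, 70)]
-3 [(131, 72), (126, 69)]
0 [(129, 71), (126, 69)]
3 [(129, 71), (129, 71)]
6 [(136, 75), (138, 76)]
9 [(157, 87), (160, 88)]
12 [(189, 107), (192, 109)]
15 [(220, 131), (222, 132)]
18 [(239, 150), (240, 151)]
21 [(244, 157), (244, 157)]
24 [(239, 150), (238, 149)]
27 [(220, 131), (217, 129)]
30 [(181, 102), (178, 100)]
33 [(146, 80), (144, 79)]
36 [(128, 70), (127, 70)]
39 [(123, 68), (124, 68)]
scene z 0.108
-42 [(100, 68), (103, 70)]
-39 [(105, 71), (106, 71)]
-36 [(120, 79), (119, 77)]
-33 [(151, 95), (147, 90)]
-30 [(189, 116), (186, 111)]
-27 [(223, 139), (220, 134)]
-24 [(240, 155), (238, 151)]
-21 [(244, 159), (243, 156)]
-18 [(242, 154), (240, 152)]
-15 [(235, 144), (231, 140)]
-12 [(224, 132), (219, 127)]
-9 [(214, 123), (208, 118)]
-6 [(204, 116), (197, 111)]
-3 [(190, 107), (182, 101)]
0 [(168, 93), (161, 89)]
3 [(149, 82), (143, 79)]
6 [(139, 76), (135, 74)]
9 [(135, 75), (132, 73)]
12 [(134, 74), (132, 72)]
15 [(133, 73), (131, 72)]
18 [(132, 73), (129, 71)]
21 [(132, 73), (128, 70)]
24 [(133, 73), (127, 70)]
27 [(132, 72), (127, 70)]
30 [(130, 71), (126, 69)]
33 [(129, 71), (126, 69)]
36 [(129, 70), (127, 69)]
39 [(133, 73), (135, 74)]
```

Request:
jog_arm(
  plan=[
    [[0,-0.32,0],0],
    [[0,-0.3,0],0],
    [[0,0,0.8],0],
    [[0,0,0.8],0],
    [[0,0,0],0],
  ],
)

```text
time_s: 8.6
position: [0.4414, -0.1097, 0.2348]
eef_rot: [[-0.994, 0.108, -0.002], [0.108, 0.994, 0.001], [0.002, 0.001, -1.0]]
force: [0.1, -0.4, -3.1]
gripper_width: 0.163
grip_force: 49.2
```

Request:
jog_arm(
  plan=[
    [[0,0,0.3],0],
    [[0,0,0.3],0],
    [[0,0,0.2],0],
    [[0,0,0],0],
  ],
)

```text
time_s: 9.1
position: [0.4418, -0.1095, 0.2155]
eef_rot: [[-0.994, 0.107, -0.001], [0.107, 0.994, 0.0], [0.001, 0.0, -1.0]]
force: [0.1, 0.0, -3.1]
gripper_width: 0.164
grip_force: 50.4
```

Request:
jog_arm(
  plan=[
    [[0,0,0.3],0],
    [[0,0,0.3],0],
    [[0,0,0.2],0],
    [[0,0,0],0],
  ],
)

```text
time_s: 9.6
position: [0.4418, -0.1095, 0.1954]
eef_rot: [[-0.994, 0.107, -0.001], [0.107, 0.994, 0.0], [0.001, 0.0, -1.0]]
force: [-0.0, 1.2, -3.9]
gripper_width: 0.166
grip_force: 50.2
```

Request:
jog_arm(
  plan=[
    [[0,0,0.4],0],
    [[0,0,0.4],0],
    [[0,0,0.4],0],
    [[0,0,0.4],0],
    [[0,0,0.2],0],
    [[0,0,0],0],
  ],
)

```text
time_s: 10.35
position: [0.4418, -0.1094, 0.1504]
eef_rot: [[-0.994, 0.107, -0.001], [0.107, 0.994, 0.0], [0.001, 0.0, -1.0]]
force: [0.0, 4.8, -5.4]
gripper_width: 0.164
grip_force: 49.9
```

Request:
jog_arm(
  plan=[
    [[0,0.05,0.1],0],
    [[0,0,0.08],0],
    [[0,0,0],0],
  ],
)

```text
time_s: 10.72
position: [0.4421, -0.1085, 0.1463]
eef_rot: [[-0.994, 0.107, -0.0], [0.107, 0.994, -0.0], [-0.0, -0.0, -1.0]]
force: [-0.0, -0.6, -3.5]
gripper_width: 0.158
grip_force: 50.4
```

Request:
jog_arm(
  plan=[
    [[-0.5,0,0.02],0],
    [[-0.6,0,0],0],
    [[-0.6,0,0],0],
    [[-0.6,0,0],0],
    [[-0.5,0,0],0],
    [[0,0,0],0],
  ],
)

```text
time_s: 11.48
position: [0.5124, -0.1159, 0.1455]
eef_rot: [[-0.994, 0.107, -0.0], [0.107, 0.994, -0.0], [0.0, -0.0, -1.0]]
force: [-0.0, -1.9, -4.0]
gripper_width: 0.16
grip_force: 50.4
```

Request:
jog_arm(
  plan=[
    [[-0.2,0,0],0],
    [[-0.1,0,0],0],
    [[0,0,0],0],
  ],
)

```text
time_s: 11.85
position: [0.5192, -0.1167, 0.1459]
eef_rot: [[-0.994, 0.107, 0.0], [0.107, 0.994, -0.0], [-0.0, -0.0, -1.0]]
force: [0.8, -0.7, -3.7]
gripper_width: 0.162
grip_force: 50.3
```

Request:
jog_arm(
  plan=[
    [[-0.1,0,0],0],
    [[-0.1,0,0],0],
    [[-0.1,0,0],0],
    [[0,0,0],0],
  ],
)

```text
time_s: 12.35
position: [0.5268, -0.1174, 0.1458]
eef_rot: [[-0.994, 0.107, 0.0], [0.107, 0.994, -0.0], [-0.0, -0.0, -1.0]]
force: [0.5, -1.2, -3.8]
gripper_width: 0.16
grip_force: 50.4
```

Request:
jog_arm(
  plan=[
    [[-0.1,0,0],0],
    [[-0.1,0,0],0],
    [[-0.1,0,0],0],
    [[0,0,0],0],
  ],
)

```text
time_s: 12.85
position: [0.5343, -0.1182, 0.1458]
eef_rot: [[-0.994, 0.107, 0.0], [0.107, 0.994, -0.0], [-0.0, -0.0, -1.0]]
force: [0.9, -1.6, -5.0]
gripper_width: 0.163
grip_force: 50.4
```

Request:
jog_arm(
  plan=[
    [[-0.08,0,0],0],
    [[-0.08,0,0],0],
    [[0,0,0],0],
  ],
)

```text
time_s: 13.22
position: [0.5374, -0.1184, 0.1457]
eef_rot: [[-0.994, 0.107, -0.002], [0.107, 0.994, 0.0], [0.002, 0.0, -1.0]]
force: [-7.7, -0.1, 0.9]
gripper_width: 0.159
grip_force: 51.0
```

Request:
jog_arm(
  plan=[
    [[0.04,0,0.06],0],
    [[0,0,0.06],0],
    [[0,0,0],0],
  ],
)

```text
time_s: 13.6
position: [0.5365, -0.1184, 0.1443]
eef_rot: [[-0.994, 0.107, -0.001], [0.107, 0.994, -0.0], [0.001, -0.0, -1.0]]
force: [-18.0, 2.1, 18.8]
gripper_width: 0.159
grip_force: 53.8
```

Request:
jog_arm(
  plan=[
    [[0.03,0,-0.05],0],
    [[0,0,0],0],
    [[0,0,0],0],
  ],
)

```text
time_s: 13.98
position: [0.5364, -0.1184, 0.1443]
eef_rot: [[-0.994, 0.107, 0.0], [0.107, 0.994, -0.0], [-0.0, -0.0, -1.0]]
force: [-4.9, 0.1, 6.0]
gripper_width: 0.161
grip_force: 51.7
```

Request:
jog_arm(
  plan=[
    [[0,0,0],0],
    [[0,0,0],0],
    [[0,0,0],0],
    [[0,0,0],0],
  ],
  claw=0.5,
)

```text
time_s: 14.48
position: [0.5363, -0.1185, 0.144]
eef_rot: [[-0.994, 0.107, -0.0], [0.107, 0.994, -0.0], [0.0, -0.0, -1.0]]
force: [0.0, 0.7, -0.7]
gripper_width: 0.498
grip_force: 0.0
```

Request:
jog_arm(
  plan=[
    [[0,0,-0.5],0],
    [[0,0,-1],0],
    [[0,0,-1],0],
    [[0,0,-1],0],
    [[0,0,-1],0],
    [[0,0,-1],0],
    [[0,0,-0.8],0],
    [[0,0,0],0],
  ],
)

```text
time_s: 15.48
position: [0.5367, -0.1186, 0.3036]
eef_rot: [[-0.994, 0.107, 0.003], [0.107, 0.994, -0.001], [-0.003, -0.001, -1.0]]
force: [-0.7, 0.1, -1.0]
gripper_width: 0.495
grip_force: 0.0
```

```bash
python3 - <<'E'
from h import *
I=vision.camera("scene")[:,:,::-1];cv2.imwrite("pics/raw_scene4.png",I)
J=vision.camera("top")[:,:,::-1];cv2.imwrite("pics/raw_top4.png",J)
a=cv2.resize(I[130:270,240:370],None,fx=3,fy=3,interpolation=cv2.INTER_CUBIC)
b=cv2.resize(J[165:270,270:345],None,fx=4,fy=4,interpolation=cv2.INTER_CUBIC)
cv2.imwrite("pics/b4.png",np.hstack([a,b]))
E
```

```text
(no output)
```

View pics/b4.png

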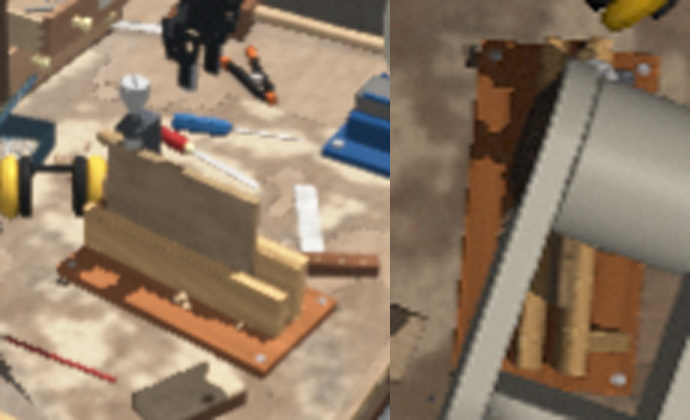

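The panel stands in the channel with its far end under the hold-down arm, and the head is free at left-crop (134,88). The top view is hidden by the robot arm. Next I'll check the wrist range and work out the move to the head.

```bash
python3 - <<'E'
from h import *
o=r.get_obs();print(np.round(o['q'],1),o['time_s'])
f=lambda u:(np.array(u,float)+.5)/3+[240,130]-.5
print(cast("scene",f([(134,84)]),.271),cast("scene",f([(104,133)]),.179),cast("scene",f([(257,196)]),.179))
R=o['eef_rot'];print(R.T@(np.array([.630,-.1285,.29])-o['position'])/.025)
E
```

```text
[ -20.5    4.7   78.7   -0.    96.6 -104.3] 15.575
[[ 0.62696653 -0.12525447  0.271     ]] [[ 0.67522449 -0.1374457   0.179     ]] [[ 0.45134153 -0.11871561  0.179     ]]
[-3.77341101e+00  1.47909871e-03  4.52211540e-01]
```

Request:
jog_arm(
  plan=[
    [[-0.75,0,0],0],
    [[-0.75,0,0],0],
    [[-0.75,0,0],0],
    [[-0.75,0,0],0],
    [[-0.73,0.02,0],0],
    [[0,0,0],0],
  ],
  claw=0.75,
)

```text
time_s: 16.32
position: [0.6294, -0.1279, 0.2998]
eef_rot: [[-0.994, 0.107, -0.002], [0.107, 0.994, 0.001], [0.002, 0.0, -1.0]]
force: [0.1, 0.1, -0.6]
gripper_width: 0.749
grip_force: 0.0
```

Request:
jog_arm(
  plan=[
    [[0,0,0.5],0],
    [[0,0,0.7],0],
    [[0,0,0.7],0],
    [[0,0,0.5],0],
    [[0,0,0],0],
  ],
)

```text
time_s: 16.95
position: [0.6287, -0.1279, 0.2404]
eef_rot: [[-0.994, 0.107, -0.002], [0.107, 0.994, 0.0], [0.002, 0.0, -1.0]]
force: [0.1, -0.1, 0.5]
gripper_width: 0.753
grip_force: 0.0
```

```bash
python3 - <<'E'
from h import *
I=vision.camera("scene")[:,:,::-1]
cv2.imwrite("pics/s5.png",cv2.resize(I[80:240,220:360],None,fx=3.7,fy=3.7,interpolation=cv2.INTER_CUBIC))
E
```

```text
(no output)
```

View pics/s5.png

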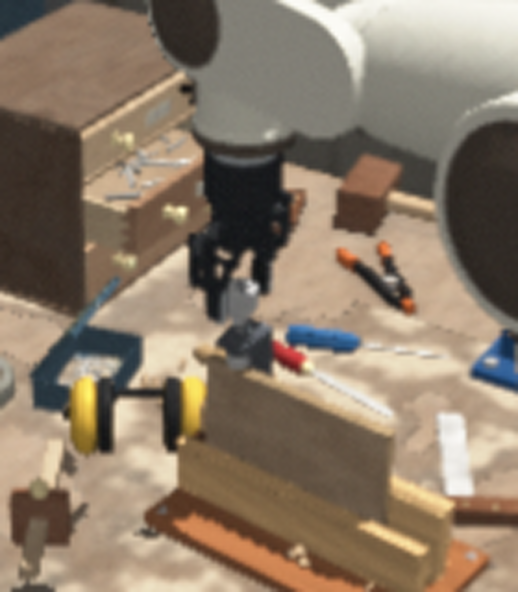

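The fingers straddle the head, which shows between them at crop (240,298), so I'll close on it.

Request:
jog_arm(
  plan=[
    [[0,0,0],0],
    [[0,0,0],0],
    [[0,0,0],0],
    [[0,0,0],0],
    [[0,0,0],0],
  ],
  claw=0,
  squeeze=35,
)

```text
time_s: 17.62
position: [0.6293, -0.1282, 0.2423]
eef_rot: [[-0.994, 0.107, 0.001], [0.107, 0.994, -0.001], [-0.001, -0.001, -1.0]]
force: [-0.2, -2.6, 6.7]
gripper_width: 0.408
grip_force: 34.7
```

Request:
jog_arm(
  plan=[
    [[0,0,0.007],1],
    [[0,0,0.007],1],
    [[0,0,0.007],1],
    [[0,0,0.007],1],
    [[0,0,0.007],1],
    [[0,0,0.007],1],
    [[0,0,0.007],1],
    [[0,0,0.007],1],
    [[0,0,0.007],1],
    [[0,0,0.007],1],
    [[0,0,0.007],1],
    [[0,0,0],0],
  ],
)

```text
time_s: 19.12
position: [0.629, -0.1286, 0.2404]
eef_rot: [[0.075, 0.997, 0.0], [0.997, -0.075, -0.001], [-0.001, 0.001, -1.0]]
force: [-2.9, -5.5, 6.0]
gripper_width: 0.408
grip_force: 34.9
```

```bash
python3 - <<'E'
from h import *
o=r.get_obs();print(np.round(o['q'],1),o['time_s'],o['wrist_torque'],o['force'])
E
```

```text
[-18.4  16.5  71.8  -0.1  91.7 -14.1] 19.125 [-0.91238453  0.59991597 -0.0365493 ] [-2.94846489 -5.48247346  5.96469269]
```

Request:
jog_arm(
  plan=[
    [[0,0,0.007],1],
    [[0,0,0.007],1],
    [[0,0,0.007],1],
    [[0,0,0.007],1],
    [[0,0,0],0],
  ],
)

```text
time_s: 19.75
position: [0.6289, -0.1287, 0.2399]
eef_rot: [[0.592, 0.806, 0.001], [0.806, -0.592, -0.002], [-0.001, 0.001, -1.0]]
force: [-4.4, -4.2, 8.3]
gripper_width: 0.41
grip_force: 35.1
```

```bash
cat >s.py <<'E'
from h import *
o=r.get_obs();print(np.round(o['q'][5],1),np.degrees(np.arctan2(*o['eef_rot'][[1,0],1])),o['time_s'],o['wrist_torque'],o['force'])
E
python3 s.py
```

```text
17.9 -36.32292811166837 19.75 [-0.99479181  0.73181564 -0.03682263] [-4.39252909 -4.16877965  8.26172761]
```

Turned 120° so far with no seat. I'll go on in small portions and watch the wrist torque.

Request:
jog_arm(
  plan=[
    [[0,0,0.007],1],
    [[0,0,0.007],1],
    [[0,0,0],0],
  ],
)

```text
time_s: 20.12
position: [0.6289, -0.1287, 0.2398]
eef_rot: [[0.791, 0.611, 0.001], [0.611, -0.791, -0.002], [-0.0, 0.002, -1.0]]
force: [-5.8, -5.3, 9.8]
gripper_width: 0.407
grip_force: 35.3
```

```bash
python3 s.py
```

```text
33.9 -52.31977682552101 20.125 [-9.80024634e-01  9.31463170e-01 -6.73716206e-04] [-5.80435653 -5.28051725  9.79662537]
```

Request:
jog_arm(
  plan=[
    [[0,0,0.007],1],
    [[0,0,0.005],0.7],
    [[0,0,0],0],
  ],
)

```text
time_s: 20.5
position: [0.6298, -0.128, 0.2397]
eef_rot: [[0.912, 0.409, 0.003], [0.409, -0.912, -0.001], [0.002, 0.002, -1.0]]
force: [2.3, -0.6, 10.3]
gripper_width: 0.41
grip_force: 35.2
```

```bash
python3 s.py
```

```text
47.5 -65.8295363709257 20.5 [-0.05648842 -0.47995707  0.2464318 ] [ 2.30883956 -0.55232988 10.34808936]
```

Request:
jog_arm(
  plan=[
    [[0,0,0.003],0.4],
    [[0,0,0],0],
    [[0,0,0],0],
  ],
)

```text
time_s: 20.88
position: [0.6301, -0.128, 0.2397]
eef_rot: [[0.933, 0.36, 0.004], [0.36, -0.933, -0.001], [0.003, 0.002, -1.0]]
force: [5.3, 0.4, 9.2]
gripper_width: 0.412
grip_force: 35.2
```

```bash
python3 s.py
```

```text
50.6 -68.920017052274 20.875 [-0.19637926 -0.93059884  0.56829792] [5.28287164 0.36096413 9.22051108]
```

Request:
jog_arm(
  plan=[
    [[0,0,0],0.6],
    [[0,0,0],0],
    [[0,0,0],0],
  ],
)

```text
time_s: 21.25
position: [0.6297, -0.128, 0.2396]
eef_rot: [[0.96, 0.28, 0.003], [0.28, -0.96, -0.001], [0.002, 0.002, -1.0]]
force: [2.9, -0.6, 9.7]
gripper_width: 0.413
grip_force: 35.4
```

```bash
python3 s.py
```

```text
55.4 -73.72906612451484 21.25 [-0.10920397 -0.34038937  0.54114479] [ 2.875846   -0.64909271  9.66780738]
```

The torque climbed from 0.04 to 0.55 N m and then levelled off, so the screw is on its hard stop. I'll back off 90° plus about 6° of wind-up.

Request:
jog_arm(
  plan=[
    [[0,0,0],-0.5],
    [[0,0,-0.007],-1],
    [[0,0,-0.007],-1],
    [[0,0,-0.007],-1],
    [[0,0,-0.007],-1],
    [[0,0,-0.007],-1],
    [[0,0,-0.007],-1],
    [[0,0,-0.007],-1],
    [[0,0,-0.007],-1],
    [[0,0,-0.007],-1],
    [[0,0,-0.007],-1],
    [[0,0,-0.007],-1],
  ],
)

```text
time_s: 22.75
position: [0.6285, -0.1277, 0.241]
eef_rot: [[-0.318, 0.948, -0.001], [0.948, 0.318, 0.0], [0.0, -0.001, -1.0]]
force: [-9.5, 2.0, 9.0]
gripper_width: 0.412
grip_force: 35.4
```

Request:
jog_arm(
  plan=[
    [[0,0,0],-0.5],
    [[0,0,0],0],
    [[0,0,0],0],
    [[0,0,0],0],
    [[0,0,0],0],
  ],
)

```text
time_s: 23.38
position: [0.6284, -0.1278, 0.241]
eef_rot: [[-0.379, 0.926, -0.001], [0.926, 0.379, -0.0], [0.0, -0.001, -1.0]]
force: [-8.3, 1.1, 10.1]
gripper_width: 0.405
grip_force: 35.5
```

```bash
python3 s.py; python3 - <<'E'
from h import *
I=vision.camera("scene")[:,:,::-1]
cv2.imwrite("pics/s6.png",cv2.resize(I[110:240,220:360],None,fx=4,fy=4,interpolation=cv2.INTER_CUBIC))
E
```

```text
-40.6 22.253061692438514 23.375 [0.19995526 1.94650556 0.0449678 ] [-8.27708632  1.0643515  10.05978084]
```

View pics/s6.png

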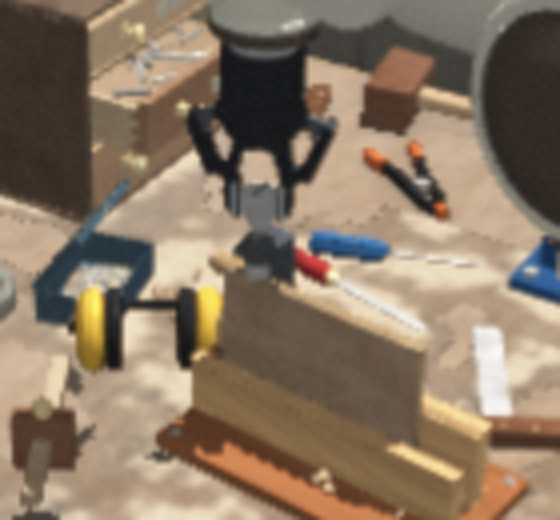

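The last view shows the head gripped between the fingers at crop (258,200), and the panel upright and fully home. The wrist went back 96°, about 90° net of wind-up, so I'm handing in.

```bash
python3 -c "
from rig import r
print(r.finish_job())"
```

```text
the job is handed in; nothing more can be done
None
```

I handed the job in at about 23 s; the hand-in call gave no verdict. The panel is upright in the channel against the end stop, and the thumbscrew was seated, backed off about 90° (inferred from wrist angle and torque) and is still gripped.

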